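# Index the drilling table to its next stop

## Robot

A 6-joint arm with a two-finger parallel gripper is mounted at the origin on a cart in front of the work surface, level with it; the furniture and walls round the work are solid. World frame = base frame: x ahead of the robot, y to its left, z up, the work surface at z = 0. Lengths are in mm, angles in rad, forces in N, time in s.
With the tool pointing down it reaches from about 325 to 775 mm from the base axis. Payload 5.5 kg.
Tool frame: the origin (TCP) lies on the centre line of the jaws, within the pads' length; the fingertips stand 19 mm ahead of it and the grasp point (between the pads) is the TCP; z points along the fingers, y is the line along which they close (so a half turn about z gives the same grasp; the last joint's range is limited). The gripper opens to 88 mm and grips with 3 to 60 N. Pads are 20 mm wide; open, the fingers measure 115 mm over their backs; the gripper's body (75 mm by 178 mm) begins 61 mm behind the grasp point.
Start: joints at [1.203, 0.091, 1.231, -0, 1.82, -0.057], TCP at [183.497, 571.266, 212.331] pointing down, gripper open.
Joint ranges: [-2.87, 2.87], [-0.86, 2.18], [0.17, 2.46], [-1.51, 4.65], [0.06, 2.69], [-2.65, 2.65]. Speed limits (rad/s): [2.57, 2.57, 3.01, 3.14, 3.14, 3.14].

## Interface

Orientations are given as a unit quaternion [x, y, z, w].
In Python, from workcell import robot gives the robot as it stands.
- The arm moves only by the tool step_arm, never from a script. Its argument "moves" is a list of rows, each an object with "linear": the shift along the tool's x, y, z in mm, a list of three; "rot": the turn, a rotation vector about the tool's x, y, z in degrees, a list of three. In form: [{"linear": [x, y, z], "rot": [ax, ay, az]}, ...]. A call has 1 to 5 rows; each row is the pose to reach, as a shift and turn from the pose commanded when the call began, along the tool's axes at that moment; what a row does not reach only later rows make up. A row lasts 1/10 s, in which the tool goes at most 50 mm and 8.59 degrees, less where a joint would pass 70% of its speed; a pose out of reach is approached as far as the arm can. A call with a gripper value outside its range is refused whole. "jaw" is the finger opening in mm, from 0 to 87.8, set as the call begins (left out, the last holds). The fingers move at their own pace and stop on an object; the grip force is fixed at half the most. Time passes only in rows, so rows that repeat a pose let the fingers close. It gives the time, the measured TCP pose, the force, the opening and the grip force at its end, in the units of the state.
- robot.get_obs(): the state, without advancing time (a new reading comes with each control period).
- robot.snapshot(name): name is "scene" or "top" or "wrist"; returns the picture (384x512x3 uint8, red, green, blue); there is no depth.
- robot.camera_model(name): a dict with "fx", "fy", "cx", "cy" (pixels), "cam_to_world" (4x4, takes a point from camera to world coordinates); the wrist camera has in their place "T_tool_cam" (4x4, takes a point from camera to tool coordinates, whose origin is the TCP and whose axes are the flange's). Camera axes: x right, y down, z forward; pixel columns grow to the right and rows downward; lengths in mm; the calibration is good to about 2 mm. The wrist camera is an equidistant fisheye: a pixel r from the principal point sees the ray r / f radians off the axis. A picture is of the moment at which its call begins: read the wrist's pose just before it. camera_model takes no time and is no camera call.
- robot.close_job(): hands the job in; it is judged then, once.
The state is a dict: "clock": time; "joint_pos": joint angles; "dq": joint speeds; "joint_torque": joint torques, N m; "eef_pos": TCP position; "tool_rot": TCP orientation; "wrist_force": force on the tool from outside, world axes, zero at the start; "moment": the same for the moment, N m; "width": finger opening in mm; "gripper_force": force on a finger pad.
Only numpy, scipy, OpenCV 4.12 (cv2) and the standard library are available. Lean on these libraries where they do the work, as an engineer would, in place of code of your own. Each camera call takes 0.05 s, during which the arm holds its last target. There are 200 camera calls.

## Task

Index the drilling table on to its next stop, anticlockwise seen from above: pull the spring plunger's knob up out of the stop it sits in, swing the table round, and let the pin down on the face of the next stop short of its hole. With the knob let go so that the spring is free to act, push the table gently on until the pin drops into the hole, and leave it fully home there with the table standing still. Never force the pin sideways in a hole or against a stop with more than 18 N, and leave the loose pack, bolt and nut beside the table where they are.

Things in the scene. Friction and masses are not known exactly. Their poses are not given: they have to be found in the camera images.
- index_base: grey round base of the indexing table, bolted to the bench, 300 mm across, with a drill-bush column at its back (176 mm high, on the base's own +x side). Origin: on the vertical turning axis, at bench level; z up. The stage's disc reaches 88 mm from the axis and 60 mm up; the flange, stud and nut in its middle reach 60 mm from the axis and 114 mm up.
- stage (a joint): angle of the turning stage (aluminium disc and radial arm), rad; 0 at the first stop, growing anticlockwise seen from above. It turns with a steady drag of about 0.2 N m and stays where it is left.
- plunger (a joint): lift of the spring plunger, m: 0 fully home, 0.008 when the pin stands on a stop's face, 0.013 at the end of its pull. The spring pushes it down with 6 N when home, 9 N on a face, 11 N at the end of its pull. It sits on the end of the stage's arm and turns with it. With the pin dragging on a stop's face, pushing the table round at the knob takes 5 to 9 N.
- knob (a point): centre of the plunger's black round upright knob, 26 mm across, 24 mm high (12 mm above and below this point), 108 mm from the turning axis. Home, its centre is 91 mm above the bench; 5 mm below the knob is the top of its sleeve (19 mm across, on a 23 mm hexagon), which stands on the stage's arm (34 mm wide, top 62 mm above the bench).
- pin_tip (a point): centre of the flat end of the plunger's steel pin, 12 mm in diameter, straight below the knob, 36 mm above the bench when home.
- stop_a: first stop, the one the pin sits in at the start: an arc-shaped dark steel block clamped on the base's ring, with a bright steel insert let into its top. Origin: on the turning axis at bench level; its own x axis points through its hole. Like stop_b, but its flat face reaches 13 degrees either side.
- stop_b: next stop anticlockwise, 50 to 64 degrees on from the first. Origin: on the turning axis at bench level; its own x axis points through the block's middle. Flat top face 44 mm above the bench, 17 degrees (32 mm) either side of the middle, then a ramp of 8 degrees falling 8.5 mm; 93 to 137 mm from the axis. Two screw heads stand 4 mm up outside the pin's track.
- kraft: loose small brown pack, 60x85x50 mm, a bystander; origin under its centre
- long_bolt: loose bolt with a nut, 95 mm long, a bystander; origin under its centre
- loose_nut: loose flanged nut, 28 mm, a bystander; origin under its centre
- tall_bag (a point): top of a tall clear plastic bag, 197 mm high and 70 mm across, that stands fixed on the bench to the left in front of the indexing table: an obstacle to stay clear of
- stop_b_mid (a point): middle of the next stop's flat face, 108 mm from the turning axis, 44 mm above the bench. Round it, flush, lies a bright steel insert 29 mm long with the index hole, 13.5 mm wide, in its middle. The insert was fine-set along the arc, so the hole's centre lies up to 5.5 mm to either side of this point; the pin drops in only within about 0.75 mm of the hole's centre.

How it is judged (in metres and radians):
On the way, in this order (a step that is already met when the one before it is completed fails the run):
1. the plunger is pulled clear and the table swung off the first stop's hole (value of joint plunger above 0.0075 m and value of joint stage above 0.1 rad), for 0.1 s.
2. the pin stands or slides on the next stop's face, off its middle (contact force between plunger_c0 and anything else above 3 N and value of joint plunger above 0.006 m and horizontal distance between pin_tip and stop_b_mid between 0.011 and 0.035 m), for 0.1 s.
At the end, for the whole second after the job is handed in: The plunger is fully home (lift under 1.5 mm) in the next stop's hole (pin within 7.5 mm of the stop's middle seen from above, where only the hole lets it down) and the stage stands still (value of joint plunger below 0.0015 m and horizontal distance between pin_tip and stop_b_mid below 0.0075 m and velocity of joint stage between -0.02 and 0.02 rad/s); the robot touches nothing.
It fails at once if the pin, standing in a hole or below a stop's face, is forced sideways with more than 18 N (contact force between plunger_c0 and anything else above 18 N and value of joint plunger below 0.006 m).
It fails at once if the loose pack, bolt or nut is moved by more than 20 mm (distance of any of kraft, long_bolt, loose_nut from where it was at the start of the episode above 0.02 m).
It also fails if it takes over 51 s, if anything falls off the work surface, if the arm or the gripper's body presses on something with over 40 N, if the wrist force passes 120 N, or if a joint passes its speed limit or range.

## Working session

There is one attempt and no reset: what is moved stays moved. The work goes in short steps, Python scripts to look and compute and a tool call to move; the robot and the scene stay as the last step left them, time stands still between calls to the robot, and variables do not carry over. Pictures are saved under pics/ and viewed, at most 10 in all, crops included, and the job is handed in when it is done.

Besides the shell and the picture viewer there is one more tool, called after "Call:" as a command line: name --argument value ..., lists and objects as JSON in quotes. step_arm: Moves the arm, as the interface text tells. Its arguments: {"type":"object","properties":{"moves":{"type":"array","items":{"type":"object","properties":{"linear":{"type":"array","items":{"type":"number"}},"rot":{"type":"array","items":{"type":"number"}}}}},"jaw":{"type":"number"}},"required":["moves"]}

```bash
mkdir -p pics
python3 - <<'E'
from workcell import robot
import cv2,numpy as np
np.set_printoptions(precision=3,suppress=True)
o=robot.get_obs();print(o)
for n in("scene","top"):
    im=robot.snapshot(n);cv2.imwrite(f"pics/{n}0.png",cv2.resize(im[:,:,::-1],(800,600),interpolation=cv2.INTER_CUBIC))
    print(n,robot.camera_model(n))
print(robot.camera_model("wrist"))
E
```

```text
{'clock': 0.0, 'joint_pos': array([ 1.203,  0.092,  1.232, -0.   ,  1.82 , -0.057]), 'dq': array([ 0.002,  0.   , -0.001,  0.002,  0.   , -0.001]), 'joint_torque': array([  0.001, -44.645, -40.645,   0.07 ,   0.03 ,  -0.   ]), 'eef_pos': array([183.384, 570.953, 211.231]), 'tool_rot': array([ 0.155,  0.988, -0.001, -0.   ]), 'wrist_force': array([-0.814,  0.557,  0.206]), 'moment': array([-0.039, -0.003,  0.013]), 'gripper_force': 0.0, 'width': 87.94963115953817}
scene {'fx': 378.97634830507104, 'fy': 378.97634830507104, 'cx': 257.4034850357397, 'cy': 196.70755648261184, 'cam_to_world': array([[ -0.765,  -0.447,   0.464, 176.822],
       [ -0.644,   0.527,  -0.555, 382.844],
       [  0.003,  -0.723,  -0.691, 736.725],
       [  0.   ,   0.   ,   0.   ,   1.   ]])}
top {'fx': 354.93133520287955, 'fy': 354.93133520287955, 'cx': 254.17079026923776, 'cy': 188.67267731975642, 'cam_to_world': array([[  -0.018,   -0.998,    0.055,  521.136],
       [  -1.   ,    0.019,    0.021, -107.755],
       [  -0.022,   -0.055,   -0.998,  995.265],
       [   0.   ,    0.   ,    0.   ,    1.   ]])}
{'fx': 297.3186396354542, 'fy': 297.3186396354542, 'cx': 257.56415748721946, 'cy': 189.70166666801163, 'T_tool_cam': array([[   0.001,   -0.969,   -0.248,   69.237],
       [   1.   ,    0.001,   -0.   ,   -1.11 ],
       [   0.   ,   -0.248,    0.969, -172.186],
       [   0.   ,    0.   ,    0.   ,    1.   ]])}
```

View pics/top0.png

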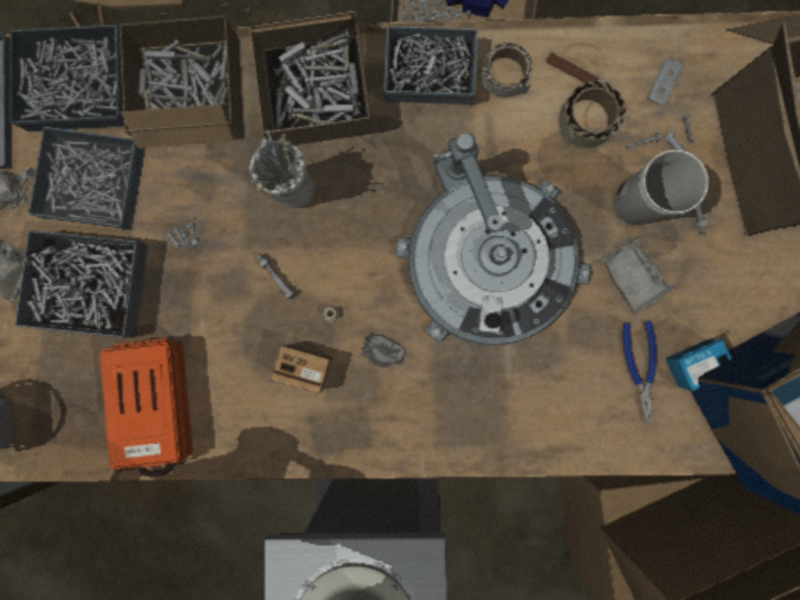

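View pics/scene0.png

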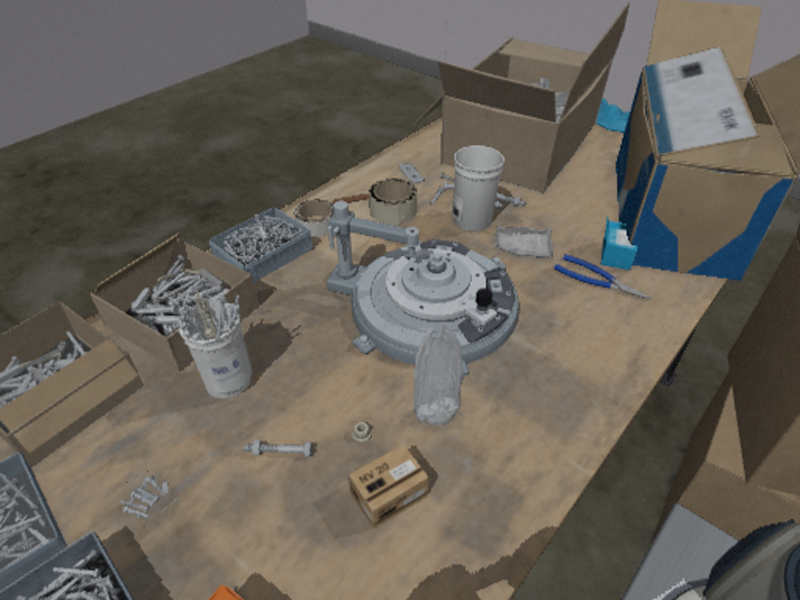

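Top view: the axis is near (500,253) with the knob at (492,320), both in the 800x600 picture. A next stop lies near (540,300), with another dark block near (550,230). The bag is near (383,350). I'll crop closer.

```bash
cat > h.py <<'E'
import numpy as np,cv2
from workcell import robot
np.set_printoptions(precision=2,suppress=True)
def ray(m,u,v,z):
    T=m["cam_to_world"];d=T[:3,:3]@np.array([(u-m["cx"])/m["fx"],(v-m["cy"])/m["fy"],1]);o=T[:3,3]
    return o+d*(z-o[2])/d[2]
E
python3 - <<'E'
from h import *
im=robot.snapshot("top")[110:225,255:380,::-1]
cv2.imwrite("pics/topc.png",cv2.resize(im,None,fx=5.2,fy=5.2,interpolation=cv2.INTER_CUBIC))
E
```

```text
(no output)
```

View pics/topc.png

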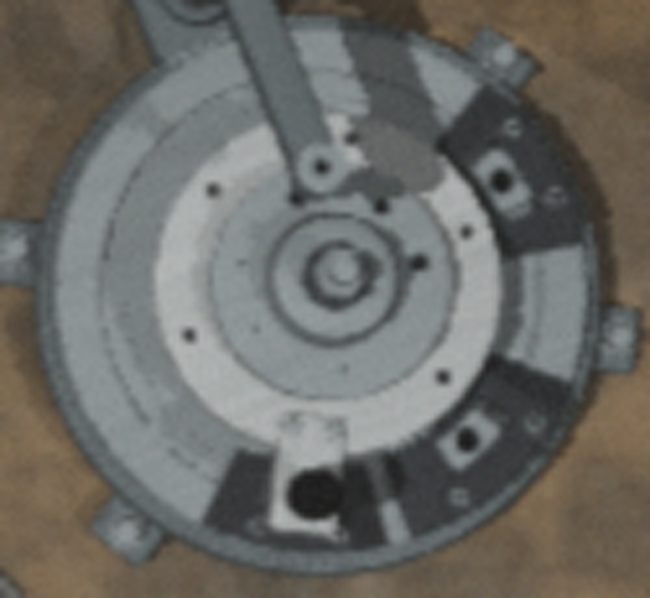

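Crop: knob top (316,493), stop_b hole (467,439), insert centre about (468,437), stud top (343,272), first stop's block at bottom left, and a third stop at (502,181).

Run:
```python
from h import *
m=robot.camera_model("top")
P=lambda x,y,z:ray(m,255+(x+.5)/5.2-.5,110+(y+.5)/5.2-.5,z)
ax=P(343,272,114);k=P(316,493,103);h=P(467,439,44);h3=P(502,181,44);s1=P(537,423,48);s2=P(460,496,48)
for n,p in dict(axis=ax,knob=k,hole=h,h3=h3,s1=s1,s2=s2,sm=(s1+s2)/2,holeA=P(320,165,150)).items():
    d=p-ax;print(n,p,np.hypot(*d[:2]),np.degrees(np.arctan2(d[1],d[0])))
# axis from circle through disc (white ring outer edge z=60)
for e in [(155,270),(503,270)]: print(P(*e,60))
for e in [(330,112),(330,458)]: print(P(*e,60))
ms=robot.camera_model("scene")
for u,v in[(484,297)]: print('knob scene',ray(ms,u*.64,v*.64,91))
print('bag',ray(ms,440*.64,335*.64,197),ray(m,(372)*.64,345*.64,197), ray(m,(383)*.64,350*.64,100))
for n,(u,v) in dict(kraft=(302,366),bolt=(276,276),nut=(330,313)).items(): print(n,ray(m,u*.64,v*.64,15))
from scipy.spatial.transform import Rotation as R
print(R.from_quat(robot.get_obs()["tool_rot"]).as_matrix())
```

```text
axis [ 633.46 -255.16  114.  ] 0.0 0.0
knob [ 528.21 -241.09  103.  ] 106.19234144249569 172.38732985875708
hole [ 554.97 -327.82   44.  ] 106.96301858430537 -137.20968819242472
h3 [ 687.98 -349.99   44.  ] 109.38611205426798 -60.106732395991784
s1 [ 562.34 -362.69   48.  ] 128.92680140761257 -123.47857352014051
s2 [ 525.81 -322.43   48.  ] 126.94055922442644 -147.99735625290475
sm [ 544.08 -342.56   48.  ] 125.01649885294151 -135.64131861099577
holeA [ 678.61 -239.96  150.  ] 47.63380954247192 18.597347101176986
[ 643.32 -168.96   60.  ]
[ 639.71 -344.94   60.  ]
[ 722.53 -259.86   60.  ]
[ 546.07 -255.03   60.  ]
knob scene [ 526.16 -239.31   91.  ]
bag [470.99 -42.81 197.  ] [493.78 -53.26 197.  ] [482.14 -64.24 100.  ]
kraft [452.68  83.41  15.  ]
bolt [612.99 128.66  15.  ]
nut [545.31  32.83  15.  ]
[[-0.95  0.31 -0.  ]
 [ 0.31  0.95 -0.  ]
 [ 0.   -0.   -1.  ]]
```

```bash
cat >> h.py <<'E'
from scipy.spatial.transform import Rotation as R
def plan(x,y,z,az):  # shift/turn from the present pose to tool-down pose with tool y at azimuth az (deg)
    o=robot.get_obs();Q=R.from_quat(o["tool_rot"])
    a=np.radians(az);Y=np.array([np.cos(a),np.sin(a),0]);Z=np.array([0,0,-1.]);T=R.from_matrix(np.c_[np.cross(Y,Z),Y,Z])
    print("lin",Q.inv().apply(np.array([x,y,z])-o["eef_pos"]),"rot",np.degrees((Q.inv()*T).as_rotvec()),"F",o["wrist_force"],"t",o["clock"],"w",o["width"],"pos",o["eef_pos"],"q",o["joint_pos"])
E
python3 -c "
from h import *
plan(527,-240,310,-7.6)"
```

```text
lin [-575.15 -667.24  -97.56] rot [-0.08  0.06 79.79] F [-0.33 -0.02 -0.61] t 0.15 w 88.09578596899786 pos [183.41 571.02 211.45] q [ 1.2   0.09  1.23 -0.    1.82 -0.06]
```

Call:
step_arm --moves '[{"linear":[0,0,-50],"rot":[0,0,0]},{"linear":[0,0,-100],"rot":[0,0,0]},{"linear":[0,0,-100],"rot":[0,0,0]}]' --jaw 50

```text
clock: 0.45
eef_pos: [183.8, 572.2, 321.0]
tool_rot: [0.155, 0.988, 0.006, 0.001]
wrist_force: [0.5, 0.3, 0.6]
width: 67.1
gripper_force: 0.0
```

Call:
step_arm --moves '[{"linear":[-33,-38,0],"rot":[0,0,8]},{"linear":[-65,-76,0],"rot":[0,0,16]},{"linear":[-98,-114,0],"rot":[0,0,24]},{"linear":[-130,-152,0],"rot":[0,0,32]},{"linear":[-163,-190,0],"rot":[0,0,40]}]'

```text
clock: 0.95
eef_pos: [280.6, 339.0, 311.8]
tool_rot: [0.486, 0.874, -0.0, 0.0]
wrist_force: [1.0, 0.6, 0.2]
width: 50.0
gripper_force: 0.0
```

```bash
python3 -c "
from h import *
plan(527,-240,300,-7.6)"
```

```text
lin [-621.75  -96.78   11.97] rot [-0.01  0.02 39.5 ] F [1.02 0.58 0.18] t 0.95 w 49.95582222313361 pos [280.6 339.  311.8] q [ 0.8  -0.29  1.41 -0.    2.02  0.25]
```

Call:
step_arm --moves '[{"linear":[-49,-8,0],"rot":[0,0,8]},{"linear":[-98,-15,0],"rot":[0,0,16]},{"linear":[-147,-23,0],"rot":[0,0,24]},{"linear":[-196,-30,0],"rot":[0,0,32]},{"linear":[-245,-38,0],"rot":[0,0,39.5]}]'

```text
clock: 1.45
eef_pos: [379.0, 111.3, 312.1]
tool_rot: [0.753, 0.659, 0.0, 0.0]
wrist_force: [1.1, -0.4, 0.2]
width: 50.1
gripper_force: 0.0
```

```bash
python3 -c "
from h import *
plan(527,-240,290,-7.6)"
```

```text
lin [-328.61  193.22   22.1 ] rot [ 0.02 -0.01 -0.02] F [ 1.11 -0.4   0.16] t 1.45 w 50.11835600474826 pos [379.05 111.33 312.08] q [ 0.2  -0.4   1.5   0.    2.05  0.33]
```

Call:
step_arm --moves '[{"linear":[-43,25,0],"rot":[0,0,0]},{"linear":[-86,50,0],"rot":[0,0,0]},{"linear":[-129,75,0],"rot":[0,0,0]},{"linear":[-172,100,0],"rot":[0,0,0]},{"linear":[-215,125,0],"rot":[0,0,0]}]'

```text
clock: 1.95
eef_pos: [475.7, -118.1, 312.0]
tool_rot: [0.751, 0.66, 0.0, -0.0]
wrist_force: [0.5, 1.4, 0.9]
width: 49.7
gripper_force: 0.0
```

Call:
step_arm --moves '[{"linear":[-43,25,20],"rot":[0,0,0]},{"linear":[-86,50,50],"rot":[0,0,0]},{"linear":[-114,68,80],"rot":[0,0,0]},{"linear":[-114,68,100],"rot":[0,0,0]},{"linear":[-114,68,100],"rot":[0,0,0]}]'

```text
clock: 2.45
eef_pos: [526.8, -238.1, 206.3]
tool_rot: [0.751, 0.66, -0.002, -0.005]
wrist_force: [-0.7, 0.4, -1.0]
width: 50.0
gripper_force: 0.0
```

Run:
```python
from h import *
plan(527,-240,97,-7.6)
cv2.imwrite("pics/w1.png",cv2.resize(robot.snapshot("wrist")[:,:,::-1],(800,600),interpolation=cv2.INTER_CUBIC))
```

```text
lin [ -2.28   1.45 109.23] rot [-0.53 -0.19  0.18] F [-0.69  0.42 -0.98] t 2.45 w 50.000116106521105 pos [ 526.82 -238.05  206.25] q [-0.48  0.04  1.29 -0.    1.82 -0.35]
```

View pics/w1.png

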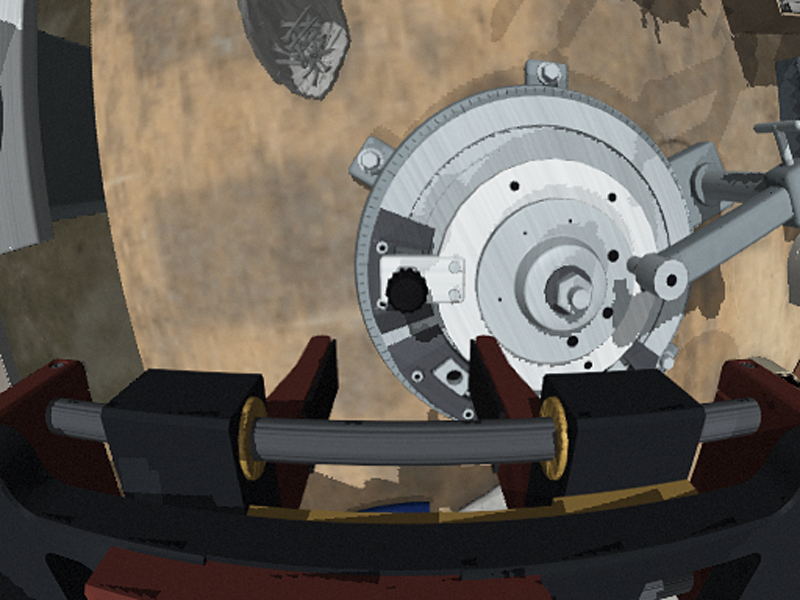

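The wrist view shows the knob top at about (407,289), the stud top at (577,297), the stop_b hole at (455,377), and screws at (417,377) and (468,413).

```bash
cat >> h.py <<'E'
def wray(m,o,u,v,z):
    Q=R.from_quat(o["tool_rot"]).as_matrix();T=m["T_tool_cam"]
    a=np.array([u-m["cx"],v-m["cy"]]);r=np.hypot(*a);t=r/m["fx"]
    d=Q@T[:3,:3]@np.r_[a/r*np.sin(t),np.cos(t)];p=Q@T[:3,3]+o["eef_pos"]
    return p+d*(z-p[2])/d[2]
E
python3 - <<'E'
from h import *
m=robot.camera_model("wrist");o=robot.get_obs()
ax=wray(m,o,577*.64,297*.64,114)
for n,(u,v,z) in dict(ax=(577,297,114),knob=(407,289,103),hole=(455,377,44),s1=(468,413,48),s2=(417,377,48),disc1=(440,260,60)).items():
    p=wray(m,o,u*.64,v*.64,z);d=p-ax;print(n,p,np.hypot(*d[:2]),np.degrees(np.arctan2(d[1],d[0])))
k=wray(m,o,407*.64,289*.64,103)
plan(k[0],k[1],97,-7.6)
E
```

```text
ax [ 632.85 -253.01  114.  ] 0.0 0.0
knob [ 527.84 -237.42  103.  ] 106.15989634659108 171.55644356197655
hole [ 555.31 -327.67   44.  ] 107.63982129953564 -136.08326886665185
s1 [ 562.94 -359.79   48.  ] 127.62781409379157 -123.21327472859117
s2 [ 525.37 -321.83   48.  ] 127.62422493700295 -147.37132095221824
disc1 [ 552.38 -229.69   60.  ] 83.7838059334826 163.83841415171867
lin [ -0.15   0.96 112.68] rot [-0.29 -0.12  0.25] F [ 0.49 -0.14  1.11] t 2.5 w 49.86410704379696 pos [ 527.45 -237.45  209.68] q [-0.48  0.04  1.29  0.    1.82 -0.35]
```

Call:
step_arm --moves '[{"linear":[0,1,30],"rot":[0,0,0]},{"linear":[0,1,60],"rot":[0,0,0]},{"linear":[0,1,85],"rot":[0,0,0]},{"linear":[0,1,85],"rot":[0,0,0]},{"linear":[0,1,85],"rot":[0,0,0]}]'

```text
clock: 3.0
eef_pos: [530.0, -237.2, 129.8]
tool_rot: [0.75, 0.661, 0.0, 0.001]
wrist_force: [-0.4, 0.2, 0.4]
width: 49.8
gripper_force: 0.0
```

Run:
```python
from h import *
plan(527.6,-238.5,95,-8)
```

```text
lin [-1.52 -2.26 34.76] rot [0.13 0.04 0.75] F [-0.38  0.17  0.41] t 3.0 w 49.81735800156935 pos [ 529.96 -237.25  129.77] q [-0.48  0.04  1.43  0.    1.67 -0.35]
```

Call:
step_arm --moves '[{"linear":[-1,-2,15],"rot":[0,0,0]},{"linear":[-1,-2,30],"rot":[0,0,0]},{"linear":[-1,-2,30],"rot":[0,0,0]}]'

```text
clock: 3.3
eef_pos: [526.2, -237.9, 94.7]
tool_rot: [0.751, 0.661, -0.001, -0.002]
wrist_force: [-0.8, 0.4, -1.4]
width: 50.2
gripper_force: 0.0
```

Run:
```python
from h import *
plan(527.6,-238.5,95,-8)
im=robot.snapshot("wrist")[140:300,160:360,::-1]
cv2.imwrite("pics/w2.png",cv2.resize(im,None,fx=3.5,fy=3.5,interpolation=cv2.INTER_CUBIC))
```

```text
lin [-0.38  1.49 -0.28] rot [-0.2  -0.07  0.69] F [-0.75  0.39 -1.38] t 3.3 w 50.24245952330482 pos [ 526.17 -237.93   94.72] q [-0.48  0.04  1.49 -0.    1.61 -0.36]
```

View pics/w2.png

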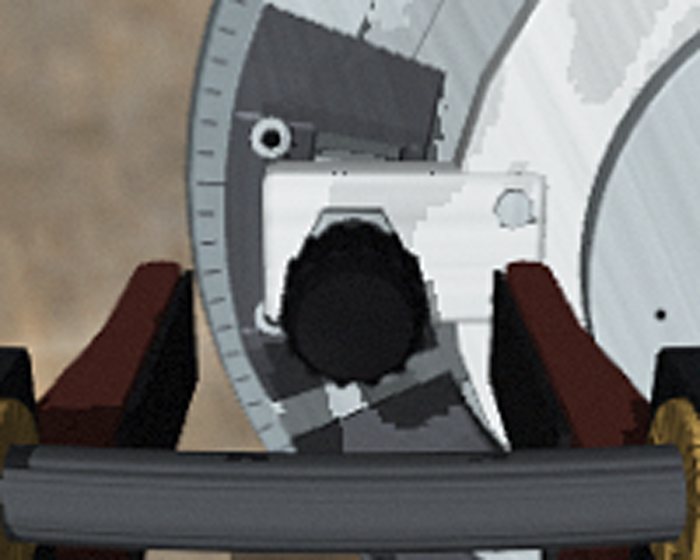

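The knob sits centred between the pads, within about 1 mm. I'll grip it now.

Call:
step_arm --moves '[{"linear":[0,1,0],"rot":[0,0,0]},{"linear":[0,1,0],"rot":[0,0,0]},{"linear":[0,1,0],"rot":[0,0,0]},{"linear":[0,1,0],"rot":[0,0,0]}]' --jaw 20

```text
clock: 3.75
eef_pos: [528.5, -238.7, 97.7]
tool_rot: [0.751, 0.661, 0.0, 0.0]
wrist_force: [-0.6, 0.6, -0.1]
width: 22.1
gripper_force: 0.0
```

Run:
```python
from h import *
plan(527.6,-238.5,105,-8)
```

```text
lin [ 0.12 -0.88 -7.26] rot [0.03 0.01 0.69] F [-0.62  0.63 -0.12] t 3.75 w 22.060541079057565 pos [ 528.46 -238.73   97.74] q [-0.48  0.04  1.48 -0.    1.61 -0.36]
```

Run:
```python
from h import *
plan(527.6,-238.5,95,-8)
im=robot.snapshot("wrist")[140:300,160:360,::-1]
cv2.imwrite("pics/w3.png",cv2.resize(im,None,fx=3.5,fy=3.5,interpolation=cv2.INTER_CUBIC))
```

```text
lin [ 0.12 -0.88  2.74] rot [0.03 0.01 0.69] F [-0.62  0.63 -0.12] t 3.75 w 22.060541079057565 pos [ 528.46 -238.73   97.74] q [-0.48  0.04  1.48 -0.    1.61 -0.36]
```

View pics/w3.png

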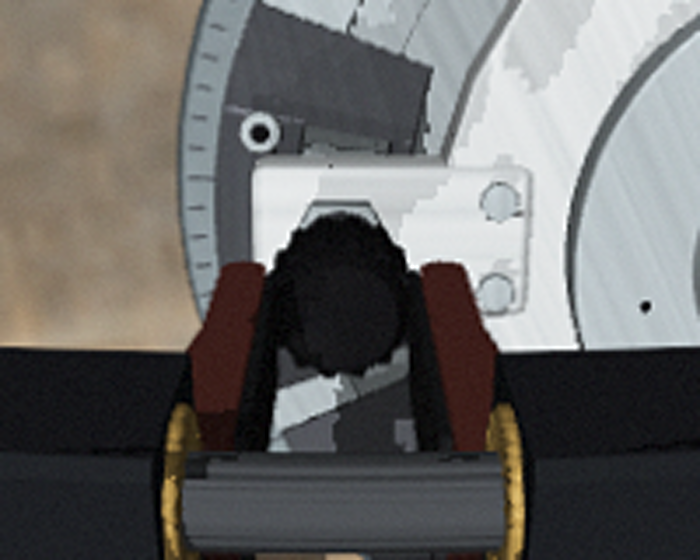

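Run:
```python
from h import *
m=robot.camera_model("wrist");o=robot.get_obs();Q=R.from_quat(o["tool_rot"])
def px(x,y,z):
    p=wray(m,o,160+x/3.5,140+y/3.5,z);return p,Q.inv().apply(p-o["eef_pos"])
for a in[(341,312,103),(341,212,82),(270,280,103),(410,280,103),(245,265,79),(441,265,79),(258,132,48),(641,306,60)]:print(a,*px(*a))
```

```text
(341, 312, 103) [ 526.52 -239.09  103.  ] [-0.61 -1.83 -5.32]
(341, 212, 82) [ 527.98 -227.4    82.  ] [11.18 -1.88 15.68]
(270, 280, 103) [ 515.22 -231.73  103.  ] [  5.25 -13.98  -5.33]
(410, 280, 103) [ 538.96 -234.75  103.  ] [ 5.28  9.95 -5.32]
(245, 265, 79) [ 507.94 -236.65   79.  ] [ -0.54 -20.58  18.67]
(441, 265, 79) [ 545.83 -241.46   79.  ] [-0.5  17.61 18.69]
(258, 132, 48) [ 510.98 -217.08   48.  ] [ 19.26 -20.08  49.66]
(641, 306, 60) [ 590.67 -264.27   60.  ] [-17.41  64.98  37.71]
```

Call:
step_arm --moves '[{"linear":[0,0,0],"rot":[0,0,0]},{"linear":[0,0,0],"rot":[0,0,0]}]' --jaw 20

```text
clock: 4.0
eef_pos: [528.3, -238.6, 97.4]
tool_rot: [0.751, 0.661, -0.0, 0.0]
wrist_force: [-0.4, -0.2, -0.4]
width: 19.6
gripper_force: 0.0
```

The pads closed to 19.6 mm with no force. The image range of the finger ends also puts them above the knob top, so the fingertips are about 10 mm behind the reported TCP. I'll open, go lower in small steps while watching the force, and close again.

Call:
step_arm --moves '[{"linear":[0,-1,0],"rot":[0,0,0]},{"linear":[0,-1,0],"rot":[0,0,0]},{"linear":[0,-1,0],"rot":[0,0,0]},{"linear":[0,-1,0],"rot":[0,0,0]},{"linear":[0,-1,0],"rot":[0,0,0]}]' --jaw 46

```text
clock: 4.5
eef_pos: [527.3, -238.5, 97.3]
tool_rot: [0.751, 0.661, 0.0, 0.0]
wrist_force: [0.3, -1.1, -0.2]
width: 46.2
gripper_force: 0.0
```

Call:
step_arm --moves '[{"linear":[0,0,3],"rot":[0,0,0]},{"linear":[0,0,6],"rot":[0,0,0]},{"linear":[0,0,9],"rot":[0,0,0]},{"linear":[0,0,12],"rot":[0,0,0]},{"linear":[0,0,12],"rot":[0,0,0]}]'

```text
clock: 5.0
eef_pos: [526.9, -238.3, 84.5]
tool_rot: [0.751, 0.661, -0.0, -0.001]
wrist_force: [0.1, -0.3, 0.4]
width: 46.1
gripper_force: 0.0
```

Call:
step_arm --moves '[{"linear":[0,0,1],"rot":[0,0,0]},{"linear":[0,0,2],"rot":[0,0,0]}]'

```text
clock: 5.2
eef_pos: [527.4, -238.5, 83.4]
tool_rot: [0.751, 0.661, 0.0, 0.0]
wrist_force: [0.6, -0.6, -0.2]
width: 46.2
gripper_force: 0.0
```

Run:
```python
from h import *
plan(527.6,-238.5,82,-8)
im=robot.snapshot("wrist")[140:300,160:360,::-1]
cv2.imwrite("pics/w4.png",cv2.resize(im,None,fx=3.5,fy=3.5,interpolation=cv2.INTER_CUBIC))
```

```text
lin [0.07 0.23 1.4 ] rot [0.01 0.   0.69] F [ 0.59 -0.6  -0.18] t 5.2 w 46.15470541491906 pos [ 527.36 -238.54   83.4 ] q [-0.48  0.05  1.5   0.    1.59 -0.36]
```

View pics/w4.png

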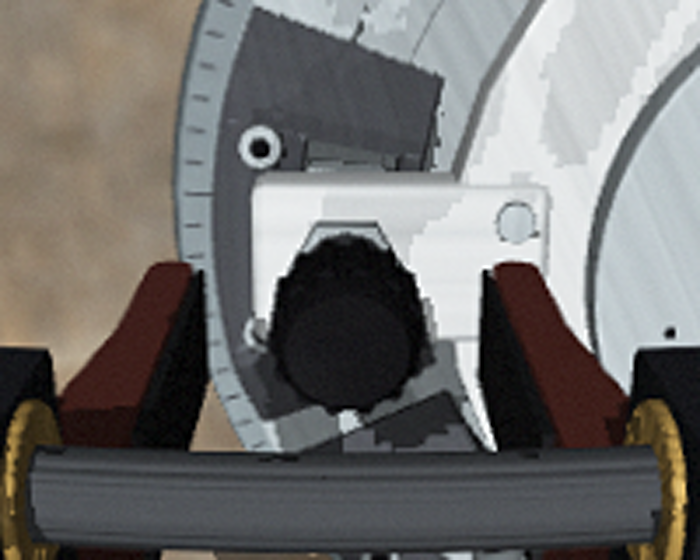

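The fingers straddle the knob: the pads' midpoint is at pixel 343 and the knob at 346. No force is registered. Closing.

Call:
step_arm --moves '[{"linear":[0,0,1],"rot":[0,0,0]},{"linear":[0,0,1],"rot":[0,0,0]},{"linear":[0,0,1],"rot":[0,0,0]},{"linear":[0,0,1],"rot":[0,0,0]},{"linear":[0,0,1],"rot":[0,0,0]}]' --jaw 20

```text
clock: 5.75
eef_pos: [527.9, -238.6, 82.4]
tool_rot: [0.751, 0.661, 0.0, 0.001]
wrist_force: [5.5, -1.1, -2.0]
width: 25.1
gripper_force: 30.0
```

Gripped with 30 N at 25 mm. Pulling up.

Call:
step_arm --moves '[{"linear":[0,0,-3],"rot":[0,0,0]},{"linear":[0,0,-6],"rot":[0,0,0]},{"linear":[0,0,-9],"rot":[0,0,0]},{"linear":[0,0,-11.5],"rot":[0,0,0]},{"linear":[0,0,-11.5],"rot":[0,0,0]}]'

```text
clock: 6.25
eef_pos: [527.8, -238.5, 92.2]
tool_rot: [0.751, 0.661, 0.0, -0.0]
wrist_force: [8.2, -2.5, -10.9]
width: 24.9
gripper_force: 30.0
```

Run:
```python
from h import *
plan(527.6,-238.5,93,-8)
```

```text
lin [-0.04 -0.2  -0.82] rot [ 0.02 -0.02  0.7 ] F [  8.2   -2.53 -10.9 ] t 6.25 w 24.876965848057793 pos [ 527.8  -238.48   92.18] q [-0.48  0.04  1.49  0.    1.61 -0.36]
```

Call:
step_arm --moves '[{"linear":[-7.5,0.3,0],"rot":[0,0,-4]},{"linear":[-14.9,1.0,0],"rot":[0,0,-8]},{"linear":[-22.2,2.3,0],"rot":[0,0,-12]},{"linear":[-29.5,4.1,0],"rot":[0,0,-16]},{"linear":[-36.6,6.5,0],"rot":[0,0,-20]}]'

```text
clock: 6.75
eef_pos: [528.8, -274.3, 91.1]
tool_rot: [0.623, 0.782, 0.001, -0.002]
wrist_force: [5.0, 1.3, -10.1]
width: 24.7
gripper_force: 30.0
```

```bash
cat >> h.py <<'E'
def stage():
    o=robot.get_obs();d=o["eef_pos"][:2]-[634.3,-254];Q=R.from_quat(o["tool_rot"]).as_matrix()
    F=o["wrist_force"];u=d/np.hypot(*d);t=np.array([-u[1],u[0]])
    print("t",o["clock"],"r",np.hypot(*d),"ang",np.degrees(np.arctan2(d[1],d[0]))%360,"azY",np.degrees(np.arctan2(Q[1,1],Q[0,1])),"z",o["eef_pos"][2],"F rad,tan,z",F[:2]@u,F[:2]@t,F[2],"w",o["width"],o["gripper_force"],"q6",o["joint_pos"][5])
E
python3 -c "
from h import *
stage()"
```

```text
t 6.75 r 107.39896846565347 ang 190.91564083188192 azY 12.87675312563065 z 91.06537720820975 F rad,tan,z -5.165065453419735 -0.36317195079348585 -10.146098907124092 w 24.6534645254873 29.991614520549774 q6 -0.7615666301061361
```

Call:
step_arm --moves '[{"linear":[-7.5,0.3,-1],"rot":[0,0,-4]},{"linear":[-14.9,1.0,-1.5],"rot":[0,0,-8]},{"linear":[-22.2,2.3,-1.5],"rot":[0,0,-12]},{"linear":[-29.5,4.1,-1.5],"rot":[0,0,-16]},{"linear":[-36.6,6.5,-1.5],"rot":[0,0,-20]}]'

```text
clock: 7.25
eef_pos: [542.1, -308.8, 91.8]
tool_rot: [0.478, 0.878, 0.001, -0.003]
wrist_force: [1.7, 0.9, -9.4]
width: 25.2
gripper_force: 30.0
```

Call:
step_arm --moves '[{"linear":[-1.9,0,0],"rot":[0,0,-1]},{"linear":[-1.9,0,0],"rot":[0,0,-1]},{"linear":[-1.9,0,0],"rot":[0,0,-1]}]'

```text
clock: 7.55
eef_pos: [543.6, -311.0, 93.9]
tool_rot: [0.472, 0.881, -0.0, -0.002]
wrist_force: [0.7, 1.1, -11.5]
width: 25.3
gripper_force: 30.0
```

Run:
```python
from h import *
stage()
m=robot.camera_model("top")
im=robot.snapshot("top")[110:225,255:380,::-1]
cv2.imwrite("pics/topd.png",cv2.resize(im,None,fx=5.2,fy=5.2,interpolation=cv2.INTER_CUBIC))
im=robot.snapshot("wrist")[:,:,::-1]
cv2.imwrite("pics/w5.png",cv2.resize(im,(800,600),interpolation=cv2.INTER_CUBIC))
```

```text
t 7.55 r 107.13682292762569 ang 212.1374070168417 azY 33.61317894542231 z 93.86939661164776 F rad,tan,z -1.1849343317789411 -0.5825236172887666 -11.531410979722 w 25.342993309217892 29.992471039295197 q6 -1.1604483373766703
```

View pics/w5.png

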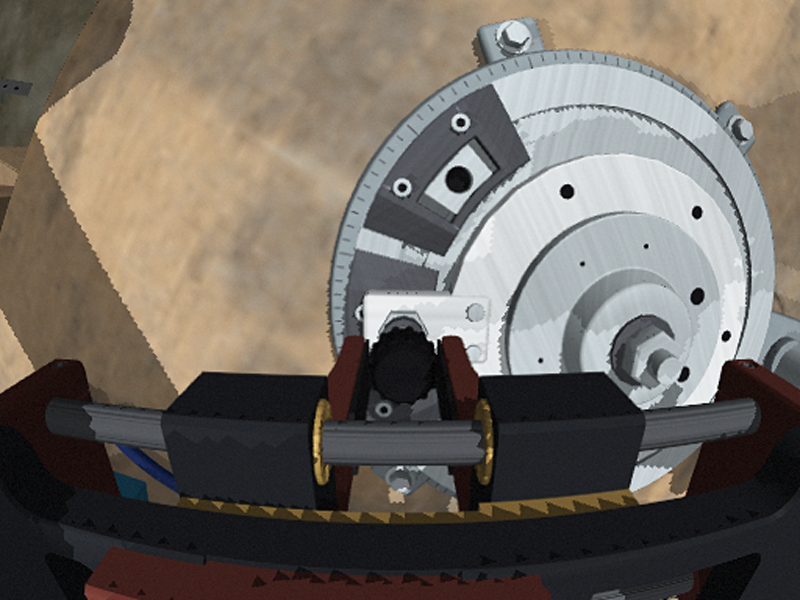

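The table is about 40° round, with stop_a's hole now open at (458,180). I'll go 1.5° on, lower the pin, and let go.

Call:
step_arm --moves '[{"linear":[-1.4,0,0],"rot":[0,0,-0.7]},{"linear":[-2.8,0,0],"rot":[0,0,-1.5]},{"linear":[-2.8,0,1.5],"rot":[0,0,-1.5]},{"linear":[-2.8,0,3],"rot":[0,0,-1.5]},{"linear":[-2.8,0,3],"rot":[0,0,-1.5]}]'

```text
clock: 8.15
eef_pos: [545.7, -314.1, 92.2]
tool_rot: [0.46, 0.888, -0.0, -0.0]
wrist_force: [-2.3, -1.6, -10.4]
width: 25.3
gripper_force: 30.0
```

```bash
python3 -c "
from h import *
stage()"
```

```text
t 8.15 r 107.01012520726498 ang 214.14370273867283 azY 35.176584933658724 z 92.15331984245029 F rad,tan,z 2.7514977675338956 0.017642485883990974 -10.361525344312136 w 25.28331826078065 29.997805058956146 q6 -1.1898400487960046
```

Call:
step_arm --moves '[{"linear":[0,0,0.7],"rot":[0,0,0]},{"linear":[0,0,1.4],"rot":[0,0,0]},{"linear":[0,0,1.4],"rot":[0,0,0]}]'

```text
clock: 8.45
eef_pos: [545.8, -314.0, 90.9]
tool_rot: [0.46, 0.888, -0.0, -0.0]
wrist_force: [-3.1, -1.6, -10.1]
width: 25.3
gripper_force: 30.0
```

Call:
step_arm --moves '[{"linear":[0,0,0],"rot":[0,0,0]},{"linear":[0,0,0],"rot":[0,0,0]},{"linear":[0,0,0],"rot":[0,0,0]},{"linear":[0,0,0],"rot":[0,0,0]}]' --jaw 46

```text
clock: 8.85
eef_pos: [547.1, -314.0, 92.8]
tool_rot: [0.46, 0.888, 0.0, 0.002]
wrist_force: [-0.0, -0.5, -0.8]
width: 46.0
gripper_force: 0.0
```

```bash
python3 -c "
from h import *
stage()"
```

```text
t 8.85 r 105.88674541338084 ang 214.5226130634805 azY 35.21991524102165 z 92.7805394802225 F rad,tan,z 0.3285306377271353 0.40824143485908126 -0.8014236923935373 w 45.96965290071676 0.0 q6 -1.1899346252628806
```

Call:
step_arm --moves '[{"linear":[0,0,0],"rot":[0,0,8]},{"linear":[0,0,0],"rot":[0,0,16]},{"linear":[0,0,0],"rot":[0,0,24]},{"linear":[0,0,0],"rot":[0,0,32]},{"linear":[0,0,0],"rot":[0,0,40]}]'

```text
clock: 9.35
eef_pos: [546.5, -313.9, 91.7]
tool_rot: [0.738, 0.675, 0.0, 0.001]
wrist_force: [0.9, 1.4, 0.0]
width: 45.9
gripper_force: 0.0
```

Call:
step_arm --moves '[{"linear":[0,0,0],"rot":[0,0,8]},{"linear":[0,0,0],"rot":[0,0,16]},{"linear":[0,0,0],"rot":[0,0,24]},{"linear":[0,0,0],"rot":[0,0,32]},{"linear":[0,0,0],"rot":[0,0,40]}]'

```text
clock: 9.85
eef_pos: [546.5, -313.8, 91.7]
tool_rot: [0.924, 0.382, 0.001, 0.001]
wrist_force: [-0.3, -0.1, -0.2]
width: 46.3
gripper_force: 0.0
```

Call:
step_arm --moves '[{"linear":[0,0,0],"rot":[0,0,8]},{"linear":[0,0,5],"rot":[0,0,12]},{"linear":[0,0,10],"rot":[0,0,12]},{"linear":[0,0,12],"rot":[0,0,12]},{"linear":[0,0,12],"rot":[0,0,12]}]'

```text
clock: 10.35
eef_pos: [545.9, -313.7, 78.5]
tool_rot: [0.958, 0.286, -0.0, -0.0]
wrist_force: [0.0, 0.2, -0.3]
width: 45.8
gripper_force: 0.0
```

Run:
```python
from h import *
stage()
im=robot.snapshot("wrist")[100:300,130:386,::-1]
cv2.imwrite("pics/w6.png",cv2.resize(im,None,fx=3,fy=3,interpolation=cv2.INTER_CUBIC))
```

```text
t 10.35 r 106.63441462837632 ang 214.02973898505508 azY -56.71860455383726 z 78.53906162237554 F rad,tan,z -0.1383801138643317 -0.16276896394077378 -0.34490176842476267 w 45.83300263066576 0.0 q6 0.41434702588655686
```

View pics/w6.png

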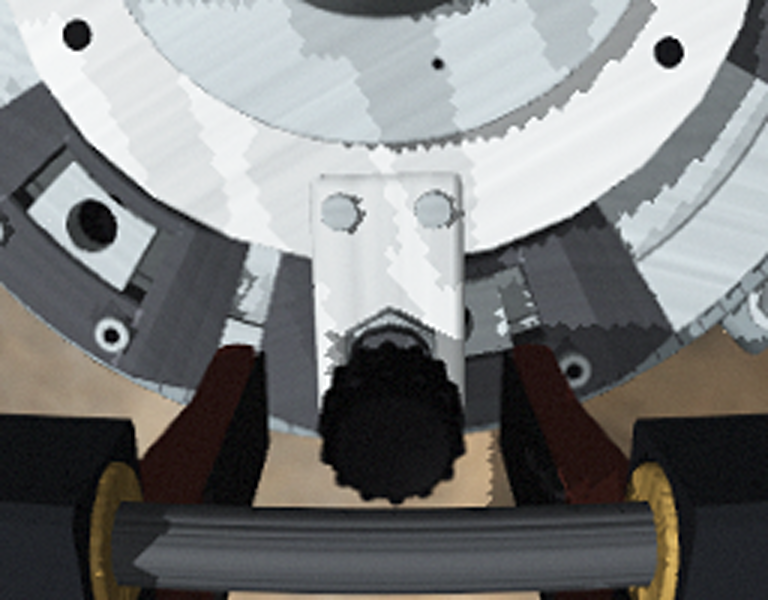

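The jaws straddle the raised knob, with the trailing finger on the left and the stop_b insert to the right at about (500,320). Now I'll push gently.

Call:
step_arm --moves '[{"linear":[0,2,0],"rot":[0,0,0]},{"linear":[0,4,0],"rot":[0,0,0]},{"linear":[0,6,0],"rot":[0,0,0]},{"linear":[0,8,0],"rot":[0,0,0]},{"linear":[0,8,0],"rot":[0,0,0]}]'

```text
clock: 10.9
eef_pos: [550.5, -320.8, 78.9]
tool_rot: [0.958, 0.286, -0.0, 0.0]
wrist_force: [-0.0, 0.4, -0.7]
width: 46.2
gripper_force: 0.0
```

Call:
step_arm --moves '[{"linear":[0,0.6,0],"rot":[0,0,0]},{"linear":[0,1.2,0],"rot":[0,0,0]},{"linear":[0,1.8,0],"rot":[0,0,0]},{"linear":[0,2.4,0],"rot":[0,0,0]},{"linear":[0,3,0],"rot":[0,0,0]}]'

```text
clock: 11.4
eef_pos: [552.1, -323.0, 78.9]
tool_rot: [0.958, 0.286, -0.0, 0.0]
wrist_force: [0.5, -0.1, -0.4]
width: 46.0
gripper_force: 0.0
```

```bash
python3 -c "
from h import *
stage()"
```

```text
t 11.4 r 107.35329425528536 ang 220.01948690346862 azY -56.80442942899095 z 78.93525440992698 F rad,tan,z -0.34394279825090074 0.385446482360221 -0.38336999324285115 w 46.04590388661176 0.0 q6 0.4088481066502075
```

Call:
step_arm --moves '[{"linear":[0.1,0.5,0],"rot":[0,0,-1]},{"linear":[0.2,1,0],"rot":[0,0,-2]},{"linear":[0.3,1.5,0],"rot":[0,0,-3]},{"linear":[0.3,2,0],"rot":[0,0,-4]},{"linear":[0.3,2.5,0],"rot":[0,0,-5]}]'

```text
clock: 11.9
eef_pos: [553.8, -322.5, 78.8]
tool_rot: [0.944, 0.329, 0.0, -0.002]
wrist_force: [0.8, 9.9, 3.1]
width: 46.1
gripper_force: 3.8
```

Call:
step_arm --moves '[{"linear":[0,0.5,0],"rot":[0,0,-0.5]},{"linear":[0,1,0],"rot":[0,0,-1]},{"linear":[0,1.5,0],"rot":[0,0,-1.5]},{"linear":[0,2,0],"rot":[0,0,-2]},{"linear":[0,2.5,0],"rot":[0,0,-2.5]}]'

```text
clock: 12.4
eef_pos: [555.3, -324.5, 78.7]
tool_rot: [0.937, 0.349, 0.0, -0.002]
wrist_force: [-1.6, 8.3, 2.1]
width: 45.9
gripper_force: 3.4
```

```bash
python3 -c "
from h import *
stage()"
```

```text
t 12.4 r 105.87717929107204 ang 221.75994232429574 azY -49.15261900923789 z 78.73300698649076 F rad,tan,z -4.334021077706976 -7.267957724131249 2.1122543619498497 w 45.93120451827276 3.3765799552202225 q6 0.27454840539270686
```

Call:
step_arm --moves '[{"linear":[-0.1,0.5,0],"rot":[0,0,0]},{"linear":[-0.1,1,0],"rot":[0,0,0]},{"linear":[-0.2,1.5,0],"rot":[0,0,0]},{"linear":[-0.2,2,0],"rot":[0,0,0]},{"linear":[-0.2,2.5,0],"rot":[0,0,0]}]'

```text
clock: 12.9
eef_pos: [556.5, -326.6, 78.7]
tool_rot: [0.937, 0.349, 0.0, -0.002]
wrist_force: [-1.6, 7.5, 1.5]
width: 46.1
gripper_force: 3.7
```

Call:
step_arm --moves '[{"linear":[0,0.5,0],"rot":[0,0,0]},{"linear":[0,1,0],"rot":[0,0,0]},{"linear":[0,1.5,0],"rot":[0,0,0]},{"linear":[0,2,0],"rot":[0,0,0]},{"linear":[0,2.5,0],"rot":[0,0,0]}]'

```text
clock: 13.4
eef_pos: [557.9, -328.7, 78.6]
tool_rot: [0.937, 0.349, -0.0, -0.002]
wrist_force: [-3.8, 8.9, 2.2]
width: 46.4
gripper_force: 4.3
```

```bash
python3 -c "
from h import *
stage()"
```

```text
t 13.4 r 106.88534020944304 ang 224.33941437922502 azY -49.19313771329295 z 78.62376132871687 F rad,tan,z -3.476738732595955 -9.021776977150326 2.221831792328489 w 46.42036879107024 4.264116436243057 q6 0.27248419230250037
```

Call:
step_arm --moves '[{"linear":[0,0.4,0],"rot":[0,0,-0.2]},{"linear":[0,0.8,0],"rot":[0,0,-0.4]},{"linear":[0,1.2,0],"rot":[0,0,-0.6]},{"linear":[0,1.6,0],"rot":[0,0,-0.8]},{"linear":[0,2,0],"rot":[0,0,-1]}]'

```text
clock: 13.9
eef_pos: [559.2, -330.1, 78.5]
tool_rot: [0.934, 0.357, -0.0, -0.002]
wrist_force: [-3.2, 8.4, 1.3]
width: 45.9
gripper_force: 4.1
```

Call:
step_arm --moves '[{"linear":[0,0.3,0],"rot":[0,0,-0.2]},{"linear":[0,0.6,0],"rot":[0,0,-0.4]},{"linear":[0,0.9,0],"rot":[0,0,-0.6]},{"linear":[0,1.2,0],"rot":[0,0,-0.7]},{"linear":[0,1.5,0],"rot":[0,0,-0.8]}]'

```text
clock: 14.4
eef_pos: [560.3, -331.2, 78.2]
tool_rot: [0.932, 0.363, -0.0, -0.002]
wrist_force: [-2.9, 8.9, 0.8]
width: 45.9
gripper_force: 3.7
```

Call:
step_arm --moves '[{"linear":[0,0.3,0],"rot":[0,0,-0.2]},{"linear":[0,0.6,0],"rot":[0,0,-0.4]},{"linear":[0,0.9,0],"rot":[0,0,-0.6]},{"linear":[0,1.2,0],"rot":[0,0,-0.7]},{"linear":[0,1.5,0],"rot":[0,0,-0.8]}]'

```text
clock: 14.9
eef_pos: [561.4, -334.6, 78.6]
tool_rot: [0.929, 0.369, -0.0, -0.0]
wrist_force: [-1.2, 2.7, -1.7]
width: 45.9
gripper_force: 1.5
```

```bash
python3 -c "
from h import *
stage()"
```

```text
t 14.9 r 108.72128808247301 ang 227.86176722359733 azY -46.6961363542744 z 78.6108287863071 F rad,tan,z -1.1344381207964063 -2.700432756950489 -1.6527308270618528 w 45.943100963122966 1.5206928178668022 q6 0.2255233472819631
```

The force fell from 9 N to 2.7 N, so the pin seems to have dropped. I'll back the finger off and look.

Call:
step_arm --moves '[{"linear":[0,-3,0],"rot":[0,0,0]},{"linear":[0,-6,0],"rot":[0,0,0]},{"linear":[0,-9.5,0],"rot":[0,0,0]},{"linear":[0,-9.5,0],"rot":[0,0,0]},{"linear":[0,-9.5,0],"rot":[0,0,0]}]'

```text
clock: 15.4
eef_pos: [555.2, -327.7, 79.2]
tool_rot: [0.929, 0.369, 0.0, 0.0]
wrist_force: [-0.1, 0.2, 0.5]
width: 46.3
gripper_force: 0.0
```

Run:
```python
from h import *
stage()
im=robot.snapshot("wrist")[100:300,130:386,::-1]
cv2.imwrite("pics/w7.png",cv2.resize(im,None,fx=3,fy=3,interpolation=cv2.INTER_CUBIC))
```

```text
t 15.4 r 108.16365737999267 ang 222.97004685992704 azY -46.707788969511626 z 79.23354254314955 F rad,tan,z -0.05439914842581243 -0.17219981686622388 0.46831488550792644 w 46.320507170894494 0.0 q6 0.22922020014991343
```

View pics/w7.png

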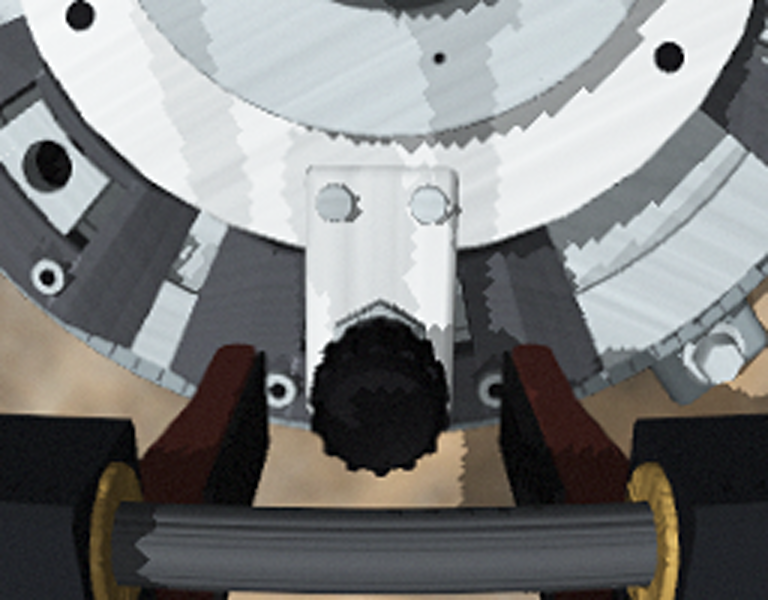

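The knob now sits low on its sleeve, 134 px across against 146 px before, midway between stop_b's screws (279 and 492). The pin is home, so I'll lift clear and hand in.

Call:
step_arm --moves '[{"linear":[0,0,-10],"rot":[0,0,0]},{"linear":[0,0,-25],"rot":[0,0,0]},{"linear":[0,0,-50],"rot":[0,0,0]},{"linear":[0,0,-80],"rot":[0,0,0]},{"linear":[0,0,-80],"rot":[0,0,0]}]'

```text
clock: 15.95
eef_pos: [557.1, -329.0, 166.6]
tool_rot: [0.929, 0.369, 0.003, 0.004]
wrist_force: [0.9, -0.3, 0.9]
width: 45.7
gripper_force: 0.0
```

Call:
step_arm --moves '[{"linear":[0,0,0],"rot":[0,0,0]},{"linear":[0,0,0],"rot":[0,0,0]},{"linear":[0,0,0],"rot":[0,0,0]}]'

```text
clock: 16.25
eef_pos: [554.6, -327.3, 157.2]
tool_rot: [0.929, 0.369, -0.001, -0.001]
wrist_force: [0.8, 0.4, 0.2]
width: 46.3
gripper_force: 0.0
```

```bash
python3 -c "
from h import *
stage();print(robot.close_job())"
```

```text
t 16.25 r 108.33079757573316 ang 222.6102414295918 azY -46.70895782918916 z 157.2205138152138 F rad,tan,z -0.8362336919125511 0.2362229153415206 0.17885460198162978 w 46.293482344038814 0.0 q6 0.2292123031061338
the job is handed in; nothing more can be done
None
```

I swung the table to the next stop and the pin dropped into its hole (last wrist picture: knob down on its sleeve); the arm was lifted clear and the job handed in at 16.3 s, with no verdict returned.

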